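# Back off a ratchet clamp by three teeth

## Robot

A 6-joint arm with a two-finger parallel gripper is mounted at the origin on the work surface. World frame = base frame: x ahead of the robot, y to its left, z up, the work surface at z = 0. Lengths are in mm, angles in rad, forces in N, time in s.
With the tool pointing down it reaches from about 400 to 825 mm from the base axis. Payload 7 kg.
Tool frame: the origin (TCP) lies at the very end of the fingers, on their centre line; the grasp point (between the pads) lies 19 mm behind it; z points along the fingers, y is the direction in which the jaws open and shut (so a half turn about z gives the same grasp; the last joint's range is limited). The gripper opens to 88 mm and grips with 3 to 60 N. Pads are 19 mm wide; open, the fingers measure 130 mm over their backs; the gripper's body (78 mm by 193 mm) begins 47 mm behind the grasp point.
Start: joints at [1.41, 0.359, 0.012, 0, -1.224, -0.288], TCP at [292.877, 608.127, 226.561] pointing down, gripper open.
Joint ranges: [-3.07, 3.07], [-1.43, 2.12], [-1.02, 1.25], [-3.03, 1.67], [-3.05, -0], [-3.03, 3.03]. Speed limits (rad/s): [2.39, 2.39, 3.01, 3.14, 3.14, 3.14].

## Interface

Orientations are given as a unit quaternion [x, y, z, w].
In Python, from plant import bot gives the robot as it stands. Calls block until the motion is done:
- bot.move_ptp(position, orientation): joint-space move of the TCP to a pose.
- bot.line_to(position, velocity=150, ori=None): straight line of the TCP; ori=None keeps the orientation; velocity is the mean speed in mm/s.
- bot.move_joints(angles): joint-space move.
- bot.move_gripper(opening, force=None): finger opening in mm; force is the grip in N (None keeps the last); returns when the fingers have stopped.
- bot.pause(seconds).
- bot.solve_ik(position, orientation): joint angles nearest the present ones, or None.
- bot.read_state(): the state.
- bot.camera(name): name is "scene" or "top" or "wrist"; returns the picture (420x560x3 uint8, red, green, blue); there is no depth.
- bot.get_calibration(name): a dict with "fx", "fy", "cx", "cy" (pixels), "distortion" ([k1, k2, p1, p2, k3] as OpenCV has them; the pictures are not rectified), "view" (4x4, takes a point from world to camera coordinates); the wrist camera has in their place "T_tool_cam" (4x4, takes a point from camera to tool coordinates, whose origin is the TCP and whose axes are the flange's). Camera axes: x right, y up, looking along -z (the intrinsics and any distortion apply to the point x, -y, -z); pixel columns grow to the right and rows downward; lengths in mm; the calibration is good to about 2 mm. A picture is of the moment at which its call begins: read the wrist's pose just before it. get_calibration takes no time and is no camera call.
A pose or a line that the arm cannot do raises bot.Unreachable and nothing moves.
- bot.close_job(): hands the job in, once; it reports no verdict.
The state is a dict: "t": time; "joint_pos": joint angles; "qvel": joint speeds; "tau": joint torques, N m; "tcp_pos": TCP position; "eef_rot": TCP orientation; "contact_force": force on the tool from outside, world axes, zero at the start; "moment": the same for the moment, N m; "width": finger opening in mm.
Only numpy, scipy, OpenCV 4.12 (cv2) and the standard library are available. Lean on these libraries where they do the work, as an engineer would, in place of code of your own. Each camera call takes 0.05 s, during which the arm holds its last target.

## Task

Slacken the ratchet clamp by exactly three teeth: lift its pawl clear and tip it over to rest open, then turn the crank backward (anticlockwise from above) so that the jaw draws away from the wrapped block. Stop short of the third tooth, lower the pawl gently onto the ratchet wheel (do not drop it), then ease the crank on backward until the third tooth comes up against the seated pawl, lean on it for a moment with a light pull of about 10 N, and let go with the crank left there. Never force the wheel against the pawl, and leave the wrapped block and everything else on the bench where they are.

Things in the scene. Friction and masses are not known exactly. Their poses are not given: they have to be found in the camera images.
- clamp: Fixed grey base plate of the clamp, 225 x 430 x 12 mm; place and heading differ each time. Origin on the bench, below the wheel's upright axis; z up. The plate spans x -100..125, y -125..305 mm. 'Clamp x, y' below means this frame. The pawl is on the +x side of the wheel, the wrapped block and a fence on the +y side.
- wheel_axis (a point): A point on the upright axis about which the ratchet wheel and the crank turn, 60 mm above the bench. Its axes are the clamp's.
- crank_angle (a joint): Angle (rad) of crank and ratchet wheel (one piece); grows turning backward, anticlockwise from above; the jaw opens 30 mm per rad. 0: first tooth bears on the seated pawl; starts at -0.05 to -0.01 (play). One tooth is 0.524 (12 teeth), three are 1.571. Drag about 3.5 N at the knob, a little more if quick; stays where left. End stop 2.2.
- crank_knob (a point): Grip centre of the upright round black crank knob, 24 mm across, 95 mm above the bench; the knob spans heights 66 to 122 mm. It is 72 mm from the wheel axis, at 140 degrees + the crank angle, anticlockwise from the clamp's x axis. The crank bar under it is 16 mm wide, top at 66 mm.
- ratchet: Dark steel ratchet wheel, one piece with the crank: disc 136 mm across, upper face at 42 mm height, 12 saw teeth on it from radius 44 to 66 mm, tops at 51 mm. Each tooth: upright face towards anticlockwise, 4 mm flat top, ramp falling over 10 mm clockwise, then a 15 mm gap (at mid radius). Origin on the axis at bench height; x points to a gap.
- pawl_lift (a joint): Lift angle (rad) of the pawl. 0: fully down, nose home in a gap. About 0.15 to 0.18: nose on a tooth top. Balance point near 1.2: beyond about 1.35 it stays tipped over by its weight against the stop at 1.66; below 1.1 it falls if let go. Weighs about 1.2 N at the pin; hardly any friction.
- pawl_hinge (a point): The pawl's hinge, 62 mm above the bench at clamp x = 100 mm, y = 0; hinge line level, along clamp y. Lifting swings the pawl in the clamp's x-z plane, up and over towards +x, away from the wheel. Two dark lugs (31 mm over their outsides, 76 mm high) carry it.
- pawl_pin (a point): Holding point on the pawl's round grip pin: 12 mm thick, level along clamp y, sticking out of the arm to -y, free from 7 to 60 mm beside the arm (16 mm end ball); this point is 36 mm out. Pawl down: 66 mm in -x and 33 mm up from the hinge (95 mm above the bench). It swings on a 74 mm circle about the hinge line; tipped over: 39 mm in +x, 63 mm up from the hinge.
- pawl: The steel pawl: a sloping arm 14 mm wide with, below it, a nose 18 mm (radial) x 7 mm (along the turn), 45 mm from the hinge, that drops in a tooth gap. Origin on the hinge line; with the pawl down its axes are the clamp's.
- jaw_face (a point): Middle of the rubber face of the grey sliding jaw (100 mm wide, 66 mm tall), which is driven by the crank and moves to the clamp's -y as the crank turns backward.
- pack: The teal wrapped block, 110 x 120 x 75 mm, 0.9 kg, standing loose on the clamp plate between jaw and fence. Origin: centre of its underside.
- pack2: Bystander: a second wrapped block like the clamped one, loose on the bench. Origin: centre of its underside.
- tray: Bystander: flat black tray 130 x 160 x 18 mm with small round parts. Origin: centre of its underside.
- tape: Bystander: roll of clear tape, 90 mm wide, 45 mm tall, standing flat. Origin: centre of its underside.
- driver: Bystander: black-handled screwdriver lying down.
- spanner: Bystander: steel spanner lying down.
- jar: Bystander: grey lidded jar 56 mm wide, 75 mm tall. Origin: centre of its underside.

How it is judged:
By the outcome, as a careful person would: the job done as asked, in the order asked, and still so for the second after the job is handed in, with the robot touching nothing.
It also fails if it takes over 72 s, if anything falls off the work surface, if the arm or the gripper's body presses on something with over 40 N, if the wrist force passes 120 N, or if a joint passes its speed limit or range.

## Working session

There is one attempt and no reset: what is moved stays moved. The work goes in short steps, each a Python script; the robot and the scene stay as the last script left them, time stands still between calls to the robot, and variables do not carry over. Pictures are saved under pics/ and viewed, and the job is handed in when it is done.

```bash
ls; mkdir -p pics; python3 - <<'E'
from plant import bot
import cv2
for n in ("scene","top","wrist"):
    im=bot.camera(n); cv2.imwrite(f"pics/{n}0.png",im[:,:,::-1])
    c=bot.get_calibration(n); print(n,c)
s=bot.read_state(); print(s)
E
```

```text
pics
scene {'fx': 477.50726104400565, 'fy': 477.50726104400565, 'cx': 280.090640094536, 'cy': 208.5168611665759, 'distortion': array([-0.0560631,  0.       ,  0.       ,  0.       ,  0.       ]), 'view': array([[ 6.02996933e-01,  7.97743401e-01, -4.05983708e-04,
        -3.15529758e+02],
       [-6.61982108e-01,  5.00661778e-01,  5.57779054e-01,
         3.35847022e+02],
       [ 4.45167820e-01, -3.36070305e-01,  8.29989375e-01,
        -1.49802972e+03],
       [ 0.00000000e+00,  0.00000000e+00,  0.00000000e+00,
         1.00000000e+00]])}
top {'fx': 402.6322201566009, 'fy': 402.6322201566009, 'cx': 277.0586633662906, 'cy': 208.3830632528068, 'distortion': array([0.01239587, 0.        , 0.        , 0.        , 0.        ]), 'view': array([[ 4.90615007e-03, -9.99983051e-01, -3.13479885e-03,
        -2.69586127e+01],
       [ 9.73526450e-01,  4.05991398e-03,  2.28538330e-01,
        -5.79766076e+02],
       [-2.28521730e-01, -4.17305294e-03,  9.73529868e-01,
        -9.19593027e+02],
       [ 0.00000000e+00,  0.00000000e+00,  0.00000000e+00,
         1.00000000e+00]])}
wrist {'fx': 322
[... 531 characters left out ...]
0]])}
{'t': 0.15, 'joint_pos': array([ 1.41011155e+00,  3.59232546e-01,  1.12614942e-02, -2.29422987e-04,
       -1.22408871e+00, -2.88077225e-01]), 'qvel': array([ 7.32918767e-05, -1.59087211e-03,  2.36493533e-03,  2.91713386e-03,
       -7.22779270e-06, -1.00094462e-03]), 'tau': array([-1.17731393e-03, -5.83275211e+01,  2.93291044e+01,  7.00113013e+00,
        8.76675127e-03, -9.96896483e-05]), 'tcp_pos': array([292.73585876, 607.81203246, 225.83244894]), 'eef_rot': array([ 9.74923134e-01, -2.22540944e-01, -6.74314350e-05,  6.37304245e-04]), 'contact_force': array([ 0.07079929, -0.14412591,  0.94953074]), 'moment': array([ 0.02132758, -0.02329727, -0.03144359]), 'width': 87.55096182532134}
```

View pics/scene0.png

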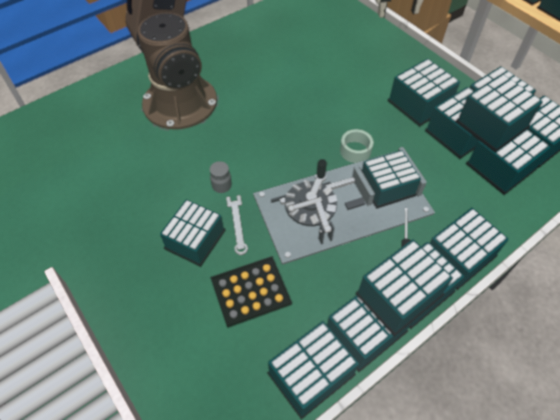

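View pics/top0.png

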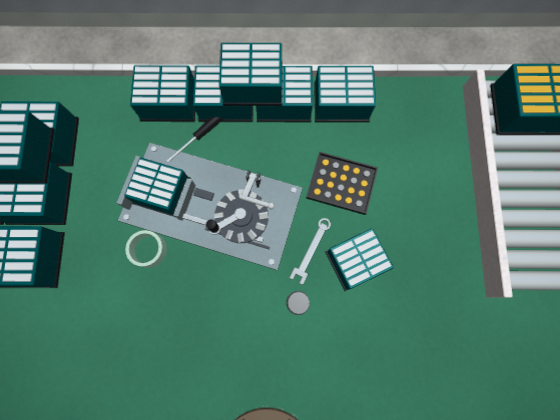

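View pics/wrist0.png

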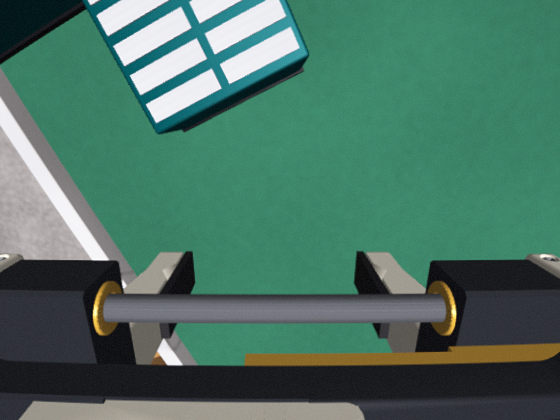

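```bash
python3 - <<'E'
import cv2
a=cv2.imread('pics/top0.png')[135:280,110:310]; cv2.imwrite('pics/top0c.png',cv2.resize(a,None,fx=4,fy=4,interpolation=cv2.INTER_CUBIC))
a=cv2.imread('pics/scene0.png')[140:265,240:440]; cv2.imwrite('pics/scene0c.png',cv2.resize(a,None,fx=4,fy=4,interpolation=cv2.INTER_CUBIC))
E
```

```text
(no output)
```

View pics/top0c.png

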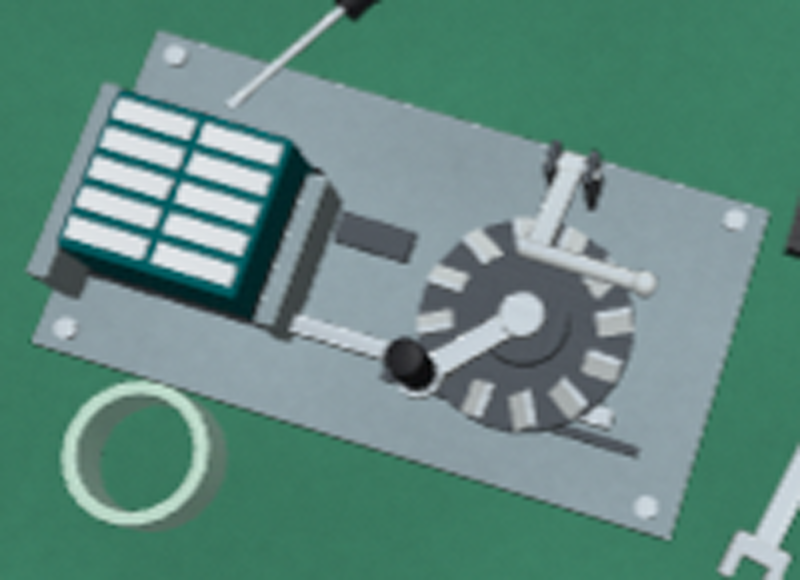

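View pics/scene0c.png

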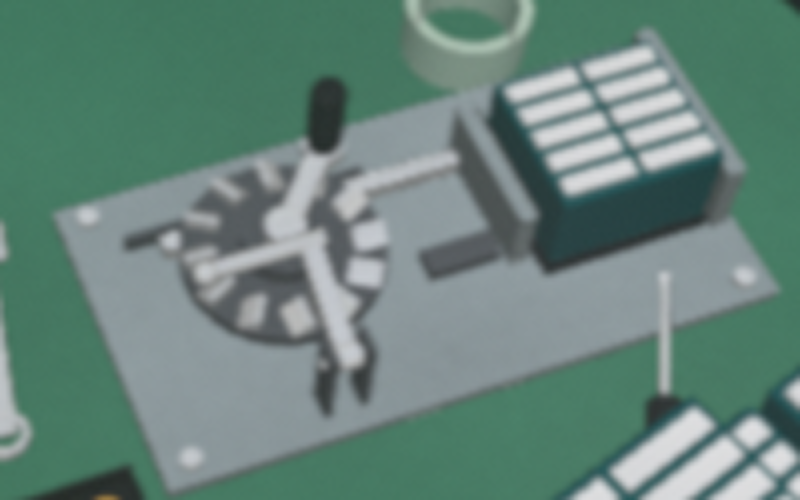

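```bash
cat > h.py <<'E'
import numpy as np, cv2
from scipy.spatial.transform import Rotation as R
from scipy.optimize import least_squares
from plant import bot
F=np.diag([1,-1,-1.])
def proj(name,P,view=None):
    c=bot.get_calibration(name); V=c['view'] if view is None else view
    P=np.atleast_2d(P).astype(float)
    Q=(P@V[:3,:3].T+V[:3,3])@F
    K=np.array([[c['fx'],0,c['cx']],[0,c['fy'],c['cy']],[0,0,1]])
    return cv2.projectPoints(Q,np.zeros(3),np.zeros(3),K,c['distortion'])[0][:,0]
def wview(s):
    T=np.eye(4); T[:3,:3]=R.from_quat(s['eef_rot']).as_matrix(); T[:3,3]=s['tcp_pos']
    return np.linalg.inv(T@bot.get_calibration('wrist')['T_tool_cam'])
def toW(p,P):
    c,s=np.cos(p[2]),np.sin(p[2]); P=np.atleast_2d(P).astype(float)
    return np.c_[p[0]+c*P[:,0]-s*P[:,1],p[1]+s*P[:,0]+c*P[:,1],P[:,2]]
E
cat > fit.py <<'E'
from h import *
cr=lambda u,o:(np.array(u)+.5)/4-.5+np.array(o)
top=cr([(160,30),(768,210),(672,538),(33,342),(522,313)],(110,135)); 
sc=cr([(170,494),(53,213),(778,290)],(240,140))
Pt=[(125,305,12),(125,-125,12),(-100,-125,12),(-100,305,12)]
Ps=[(125,-125,12),(-100,-125,12),(125,305,12)]
def res(p): return np.r_[(proj('top',toW(p,Pt))-top[:4]).ravel(),(proj('scene',toW(p,Ps))-sc).ravel()]
for y0 in (-.3,):
    r=least_squares(res,[560,80,y0]); print(r.x,r.cost); print(r.fun.reshape(-1,2).round(1))
p=r.x
for a in(-.05,-.03,-.01):
    t=np.radians(140)+a; k=[(72*np.cos(t),72*np.sin(t),122)]
    print(a,(proj('top',toW(p,k))-[110,135]+.5)*4,(proj('scene',toW(p,k))-[240,140]+.5)*4)
for n,k in (('ball',(34,-68,95)),('pin',(34,-36,95)),('axis66',(0,0,66)),('hinge',(100,0,62))):
    print(n,(proj('top',toW(p,k))-[110,135]+.5)*4,(proj('scene',toW(p,k))-[240,140]+.5)*4)
    print(toW(p,k))
E
python3 fit.py
```

```text
[ 5.67251082e+02  6.50337137e+01 -2.92421553e-01] 1.0571662739077479
[[-0.4 -0.1]
 [ 0.9 -0.2]
 [-0.2  0.5]
 [-0.3  0.3]
 [-0.1  0. ]
 [-0.1  0.3]
 [ 0.7  0.1]]
-0.05 [[405.02781672 355.92045805]] [[330.38594139  91.86115133]]
-0.03 [[406.22932537 358.04415258]] [[328.22767503  91.1976187 ]]
-0.01 [[407.47556229 360.14347479]] [[326.05585755  90.56736884]]
ball [[645.85118473 284.20394254]] [[205.94074402 276.39153251]]
[[580.20525059  -9.88083431  95.        ]]
pin [[594.67806055 268.98486808]] [[254.94603085 261.23571782]]
[[589.42994893  20.76072147  95.        ]]
axis66 [[524.05657943 315.45191901]] [[285.78253785 229.2811976 ]]
[[567.25108154  65.03371371  66.        ]]
hinge [[574.46388486 168.05670162]] [[347.92947407 358.65046915]]
[[663.00594335  36.2065314   62.        ]]
```

```bash
cat >> h.py <<'E'
def down(ang):  # tool z down, tool x at world angle ang
    x=np.array([np.cos(ang),np.sin(ang),0]); z=np.array([0,0,-1.]); y=np.cross(z,x)
    return R.from_matrix(np.c_[x,y,z]).as_quat()
def shot(name,fn,crop=None,f=1):
    s=bot.read_state(); im=bot.camera(name)[:,:,::-1]
    if crop: x0,y0,x1,y1=crop; im=im[y0:y1,x0:x1]
    if f!=1: im=cv2.resize(im,None,fx=f,fy=f,interpolation=cv2.INTER_CUBIC)
    cv2.imwrite('pics/'+fn,im); return s
E
python3 - <<'E'
from h import *
p=[567.25,65.03,-.2924]
for n,k in (('hov',(34,-36,200)),('pin',(34,-36,76)),('tip',(139,-36,106))):
  for a in (p[2]+np.pi/2,p[2]-np.pi/2):
    print(n,a,bot.solve_ik(toW(p,k)[0],down(a)))
for t in (140,226):
  t=np.radians(t);k=(72*np.cos(t),72*np.sin(t),80)
  for o in (0,90,180,270):
    a=p[2]+t+np.radians(o); print(np.degrees(t),o,bot.solve_ik(toW(p,k)[0],down(a)))
E
```

```text
hov 1.2783963267948966 [ 0.36642237  0.23844297 -0.22041038  0.         -1.11194298  2.48277029]
hov -1.8631963267948966 [ 0.36642237  0.23844297 -0.22041038  0.         -1.11194298 -0.65882237]
pin 1.2783963267948966 [ 0.36642237  0.35884003 -0.36792037  0.         -0.84403593  2.48277029]
pin -1.8631963267948966 [ 0.36642237  0.35884003 -0.36792037  0.         -0.84403593 -0.65882237]
tip 1.2783963267948966 [ 0.26788438  0.47098021 -0.10077772  0.         -0.9990384   2.58130827]
tip -1.8631963267948966 [ 0.26788438  0.47098021 -0.10077772  0.         -0.9990384  -0.56028438]
140.0 0 None
140.0 90 [ 0.59440491  0.28634352 -0.4691419   0.         -0.81531091 -1.58493661]
140.0 180 [ 0.59440491  0.28634352 -0.4691419   0.         -0.81531091 -0.01414028]
140.0 270 [ 0.59440491  0.28634352 -0.4691419   0.         -0.81531091  1.55665604]
226.0 0 [ 0.44844231  0.23171222 -0.54901829  0.         -0.79006582 -1.50878718]
226.0 90 [ 0.44844231  0.23171222 -0.54901829  0.         -0.79006582  0.06200914]
226.0 180 [ 0.44844231  0.23171222 -0.54901829  0.         -0.79006582  1.63280547]
226.0 270 None
```

```bash
python3 - <<'E'
from h import *
p=[567.25,65.03,-.2924]
bot.move_ptp(toW(p,(34,-40,190))[0],down(p[2]-np.pi/2))
s=shot('wrist','w1.png'); print(s['t'],s['tcp_pos'],s['contact_force'])
np.save('w1.npy',wview(s))
for n,k in (('ball',(34,-68,95)),('pin',(34,-36,95)),('pin7',(34,-7,95)),('axis66',(0,0,66)),('knobtop',(-55.6,45.6,122))): print(n,proj('wrist',toW(p,k),wview(s)).round(1))
E
```

```text
2.5083 [588.45104325  17.7390297  190.03564963] [0.59609791 1.03771651 0.88908247]
ball [[274.2 181. ]]
pin [[274.2 219. ]]
pin7 [[274.2 251.2]]
axis66 [[310.1 245.2]]
knobtop [[382.  322.5]]
```

View pics/w1.png

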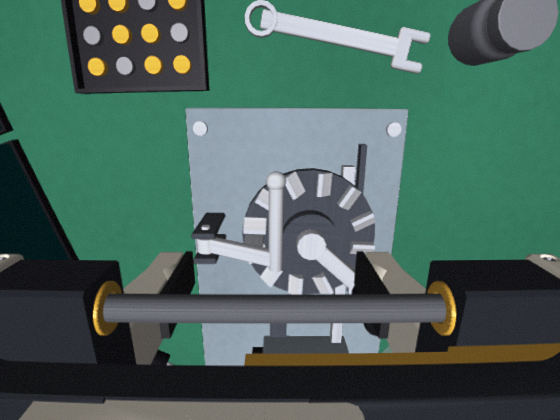

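```bash
python3 - <<'E'
import cv2
a=cv2.imread('pics/w1.png')[90:300,180:420]; cv2.imwrite('pics/w1c.png',cv2.resize(a,None,fx=3.3,fy=2.8,interpolation=cv2.INTER_CUBIC))
E
```

```text
(no output)
```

View pics/w1c.png

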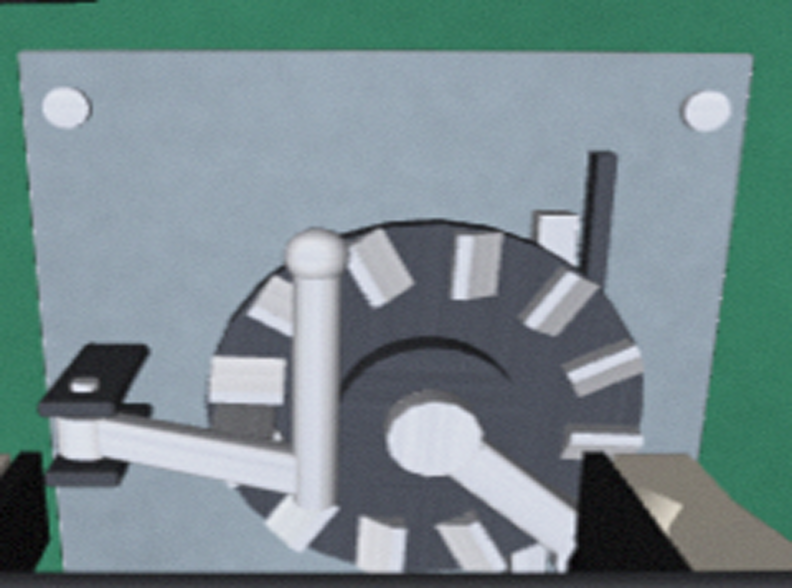

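```bash
cat > fit2.py <<'E'
exec(open('fit.py').read().split("for y0")[0])
V=np.load('w1.npy')
Pw=[(125,-125,12),(-100,-125,12),(34,-68,95),(0,0,68)]
w=np.array([(186.1,109.3),(407.9,110),(276.1,180.4),(311.8,246.4)])
def resw(p): return (proj('wrist',toW(p,Pw),V)-w).ravel()
r=least_squares(resw,[567,65,-.29]); print(r.x,r.fun.reshape(-1,2).round(1))
r=least_squares(lambda p:np.r_[res(p),resw(p)],[567,65,-.29]); print(r.x,r.fun.reshape(-1,2).round(1))
E
python3 fit2.py
```

```text
[ 5.66100481e+02  6.61383804e+01 -2.93817802e-01] [[-1.5 -1.1]
 [ 1.5 -0.7]
 [ 0.   1.4]
 [-0.   0.4]]
[ 5.66314131e+02  6.59627787e+01 -2.94469958e-01] [[-0.6  0.1]
 [ 0.6  0.3]
 [-0.7  1. ]
 [-0.7  0.4]
 [-0.2 -0.5]
 [ 0.  -0.2]
 [ 0.7 -0.1]
 [-1.7 -1.3]
 [ 1.3 -0.8]
 [-0.2  1.3]
 [-0.3  0.3]]
```

```bash
cat >> h.py <<'E'
p=np.array([566.2,66.0,-.2935])
A0=p[2]-np.pi/2
phi0=np.arctan2(33,-66)
def pinpos(l,dz=0,r=73.8):  # TCP for lift l
    a=phi0-l
    return toW(p,(100+r*np.cos(a),-36,62+r*np.sin(a)-19+dz))[0]
def pr(tag=''):
    s=bot.read_state(); c,sn=np.cos(p[2]),np.sin(p[2]); Rm=np.array([[c,sn,0],[-sn,c,0],[0,0,1]])
    print(tag,'t%.2f'%s['t'],'clampTCP',(Rm@(s['tcp_pos']-[p[0],p[1],0])).round(1),'F',(Rm@s['contact_force']).round(1),'w%.1f'%s['width'],flush=True); return s
E
python3 - <<'E'
from h import *
bot.move_gripper(40)
bot.line_to(pinpos(0,dz=40),200,down(A0)); pr()
bot.line_to(pinpos(0),120); pr('down')
bot.move_gripper(0,12); pr('grip')
shot('wrist','w2.png')
E
```

```text
t4.03 clampTCP [ 34.4 -36.  116.5] F [-0.2 -0.3  0.4] w39.5
down t4.51 clampTCP [ 34.6 -35.8  77. ] F [ 1.1  0.7 -0.9] w39.6
grip t5.09 clampTCP [ 34.3 -35.9  76.3] F [ 0.  -0.3  2.7] w11.7
```

View pics/w2.png

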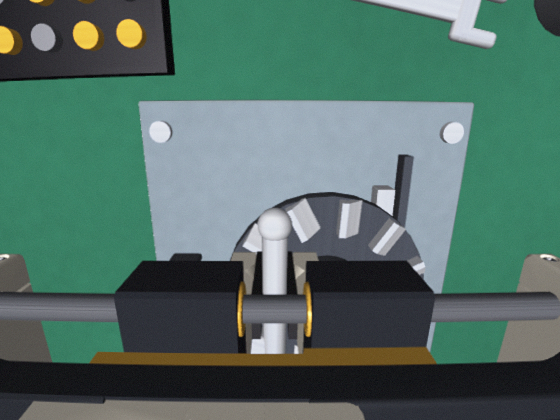

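```bash
python3 - <<'E'
from h import *
for i,l in enumerate(np.linspace(0,1.63,13)[1:]):
    bot.line_to(pinpos(l),50)
    if i%2: pr('%.2f'%l)
bot.pause(.2);pr()
shot('top','t3.png',(110,135,310,280),4); shot('wrist','w3.png')
E
```

```text
0.27 t5.84 clampTCP [ 44.3 -36.1  92.7] F [-6.7  2.5  3.9] w11.2
0.54 t6.54 clampTCP [ 59.9 -36.3 106.4] F [-8.4  0.6 10.4] w11.5
0.81 t7.24 clampTCP [ 79.3 -36.3 114.5] F [-2.1 -1.2  7. ] w11.7
1.09 t7.94 clampTCP [ 99.  -36.3 116.8] F [-0.2 -3.2  3.8] w11.6
1.36 t8.64 clampTCP [118.6 -36.1 114.1] F [-0.4 -3.5  0.7] w11.4
1.63 t9.34 clampTCP [137.3 -35.9 106.7] F [ 0.  -1.8  0. ] w11.6
 t9.54 clampTCP [136.9 -35.9 107. ] F [-0.5 -2.5  0.2] w11.7
```

View pics/w3.png

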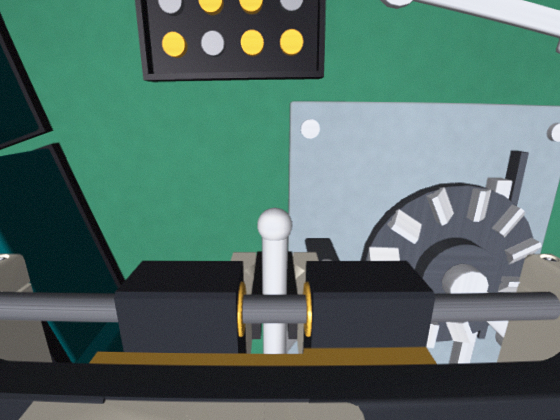

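```bash
cat >> h.py <<'E'
def knob(th,z=78,r=72,off=np.pi):
    t=np.radians(140)+th
    return toW(p,(r*np.cos(t),r*np.sin(t),z))[0], down(p[2]+t+off)
E
python3 - <<'E'
from h import *
bot.move_gripper(36); pr('rel')
q=pinpos(1.63); bot.line_to(q+[0,0,50],200)
P,o=knob(-.03,190); bot.move_ptp(P,o); s=pr('hov')
shot('wrist','w4.png'); np.save('w4.npy',wview(s))
shot('top','t4.png',(110,135,310,280),4)
for th in (-.05,-.01): 
    print(proj('wrist',knob(th,122)[0],wview(s)))
E
```

```text
rel t10.30 clampTCP [136.9 -36.  106.9] F [ 0.4  0.7 -0.7] w35.9
hov t11.55 clampTCP [-53.6  47.9 189.7] F [ 0.5  0.5 -1.1] w36.1
[[271.08117926 226.44001807]]
[[274.95770458 226.43266991]]
```

View pics/w4.png

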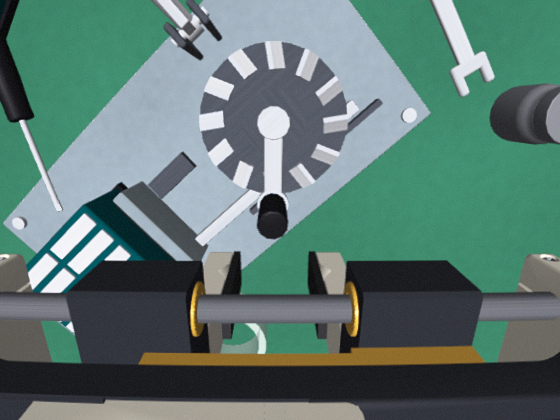

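View pics/t4.png

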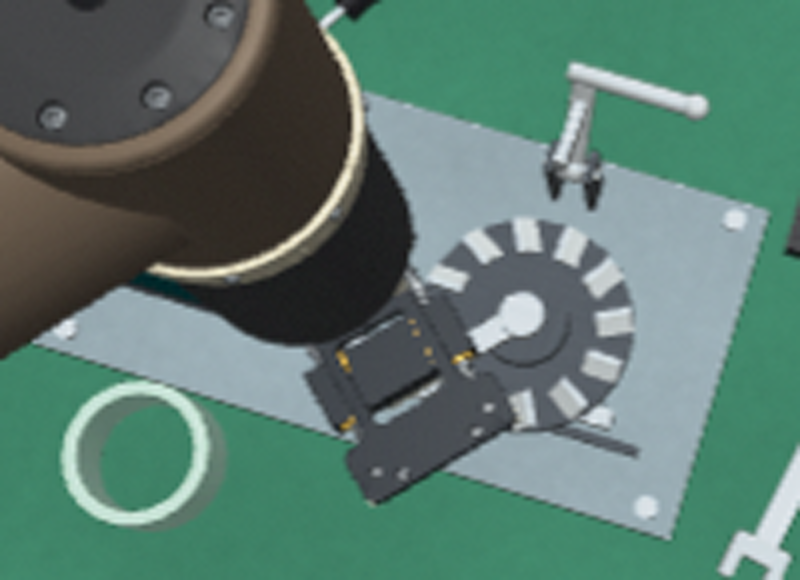

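```bash
python3 - <<'E'
from h import *
P,o=knob(-.04,78)
bot.line_to(P+[0,0,60],200,o)
bot.line_to(P,100); pr('down'); 
bot.move_gripper(0,20); s=pr('grip')
v=s['tcp_pos']-[p[0],p[1],0]; print('r',np.hypot(*v[:2]),'th',np.arctan2(v[1],v[0])-p[2]-np.radians(140))
shot('wrist','w5.png')
E
```

```text
down t12.81 clampTCP [-52.8  48.9  78.8] F [0.1 0.1 0.4] w35.7
grip t13.18 clampTCP [-52.8  49.   78.7] F [-0.6  1.   3.9] w23.8
r 72.03714870232633 th -0.04901349884205075
```

View pics/w5.png

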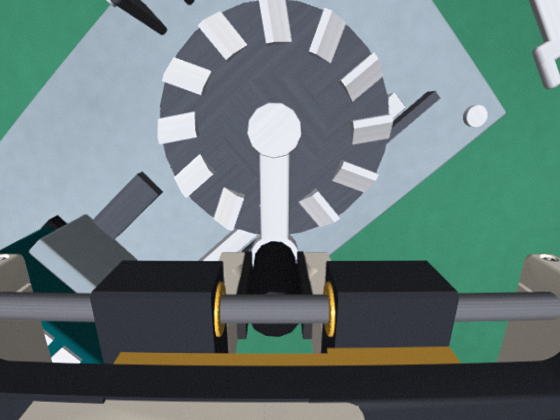

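```bash
python3 - <<'E'
from h import *
for i,th in enumerate(np.linspace(-.049,1.495,14)[1:]):
    P,o=knob(th); bot.line_to(P,45,o)
    if i%3==0: pr('%.2f'%th)
bot.pause(.3); s=pr('end')
v=s['tcp_pos']-[p[0],p[1],0]; print('r',np.hypot(*v[:2]),'th',np.arctan2(v[1],v[0])-p[2]-np.radians(140)+2*np.pi)
shot('wrist','w6.png')
E
```

```text
0.07 t13.56 clampTCP [-57.9  42.6  78.7] F [-1.9  0.6  6.5] w23.3
0.43 t14.58 clampTCP [-68.8  19.7  78.7] F [-0.3  0.2  6.7] w23.7
0.78 t15.61 clampTCP [-71.   -5.7  78.7] F [-0.5  1.   6.9] w23.1
1.14 t16.63 clampTCP [-64.2 -30.2  78.7] F [0.1 1.1 6. ] w24.1
1.50 t17.66 clampTCP [-49.3 -50.8  78.7] F [0.1 1.5 5.9] w23.7
end t17.96 clampTCP [-49.3 -50.8  78.7] F [1.3 1.4 6.4] w23.8
r 70.77563311859903 th 1.4978336366987026
```

View pics/w6.png

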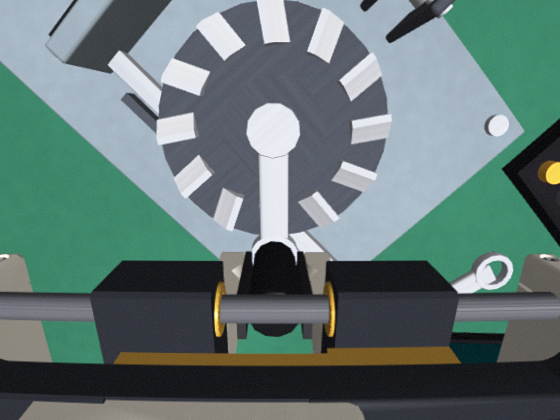

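```bash
python3 - <<'E'
from h import *
s=bot.read_state(); bot.move_gripper(36); pr('rel')
bot.line_to(s['tcp_pos']+[0,0,100],200)
q=pinpos(1.66)
bot.move_ptp(q+[0,0,75],down(A0)); s=pr('hov'); shot('wrist','w7.png'); V=wview(s)
print(proj('wrist',toW(p,[(139,-36,125),(139,-68,125),(0,0,68),(100,0,62)]),V).round(1))
for th in (1.43,1.5,1.57): 
    t=np.radians(140)+th
    print(th,proj('wrist',toW(p,(72*np.cos(t),72*np.sin(t),122)),V).round(1))
shot('scene','s7.png',(240,140,440,265),4)
E
```

```text
rel t18.51 clampTCP [-50.5 -51.6  77.8] F [ 1.2 -0.   0.1] w35.8
hov t21.05 clampTCP [138.5 -36.  180.5] F [-0.3  0.2  0. ] w35.9
[[273.6 232.8]
 [273.6 188.6]
 [425.  246.8]
 [315.7 244.5]]
1.43 [[538.2 215.1]]
1.5 [[534.8 210.3]]
1.57 [[531.  205.8]]
```

View pics/w7.png

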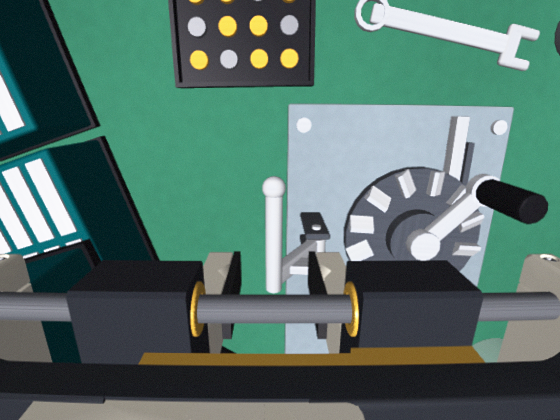

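View pics/s7.png

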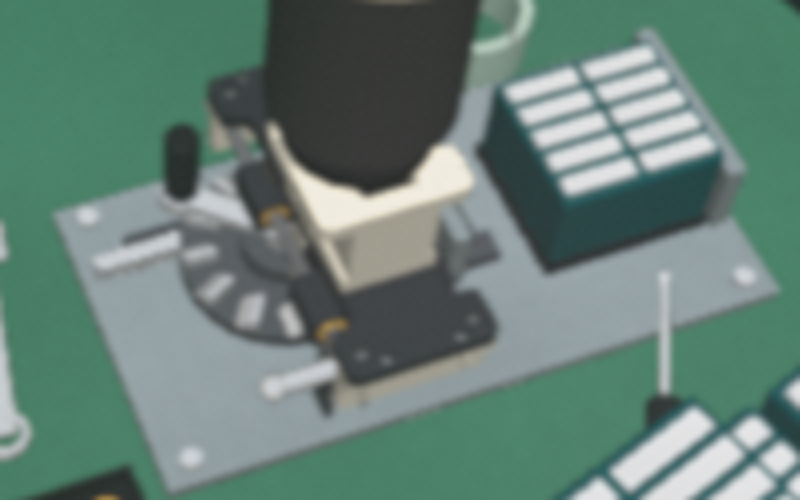

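```bash
python3 - <<'E'
from h import *
pp=lambda l: pinpos(l,r=74.3)+toW([0,0,p[2]],(-.3,0,0))[0]
bot.line_to(pinpos(1.66),120); pr('down')
bot.move_gripper(0,12); pr('grip')
for i,l in enumerate(np.linspace(1.66,.25,12)[1:]):
    bot.line_to(pp(l),50)
    if i%2: pr('%.2f'%l)
for l in (.2,.15,.11,.07,.04):
    bot.line_to(pp(l),25); pr('%.2f'%l)
bot.pause(.15);pr()
shot('wrist','w8.png');shot('scene','s8.png',(240,140,440,265),4)
E
```

```text
down t21.93 clampTCP [139.3 -35.8 106.5] F [0.5 0.1 0.2] w36.1
grip t22.46 clampTCP [139.1 -35.9 106.2] F [-0.7  0.3  2.6] w11.6
1.40 t23.14 clampTCP [121.8 -35.8 114.6] F [ 2.4 -0.5  3.9] w11.4
1.15 t23.82 clampTCP [101.9 -35.9 116.8] F [0.5 2.3 0.3] w11.3
0.89 t24.51 clampTCP [ 83.2 -36.  115.5] F [1.3 3.5 0.2] w11.1
0.63 t25.19 clampTCP [ 65.4 -36.1 108.9] F [ 1.   2.3 -0.2] w11.6
0.38 t25.88 clampTCP [ 49.8 -36.1  98.1] F [ 0.8  1.7 -1.1] w11.2
0.20 t26.52 clampTCP [ 41.1 -36.   88.7] F [0.2 2.  0.5] w11.4
0.15 t26.82 clampTCP [ 38.9 -36.   85.6] F [ 1.4  0.6 -1.4] w11.3
0.11 t27.08 clampTCP [ 37.2 -36.   83.1] F [ 1.2  1.4 -1.1] w11.3
0.07 t27.35 clampTCP [ 35.7 -36.   80.7] F [ 0.8  1.4 -0.3] w11.4
0.04 t27.60 clampTCP [ 34.6 -36.   78.7] F [ 2.   1.4 -0.6] w11.6
 t27.75 clampTCP [ 34.7 -36.   78.8] F [ 1.8  0.9 -0.9] w11.6
```

View pics/w8.png

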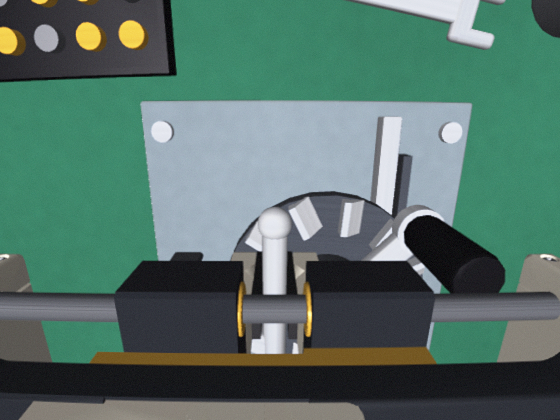

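View pics/s8.png

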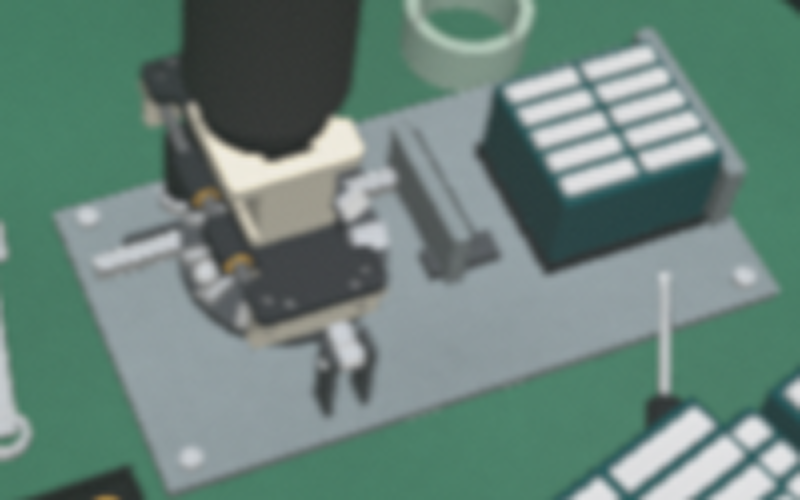

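```bash
python3 - <<'E'
from h import *
pp=lambda l: pinpos(l,r=74.3)+toW([0,0,p[2]],(-.3,0,0))[0]
for l in (.025,.01,-.003,-.015,-.027,-.04):
    bot.line_to(pp(l),20); bot.pause(.1); s=pr('%.3f'%l)
    if s['contact_force'][2]>4: break
shot('wrist','w9.png')
E
```

```text
0.025 t28.20 clampTCP [ 34.2 -36.   78.1] F [1.1 0.8 2.3] w11.3
0.010 t28.55 clampTCP [ 34.2 -35.9  77.8] F [1.7 0.4 7. ] w11.5
```

View pics/w9.png

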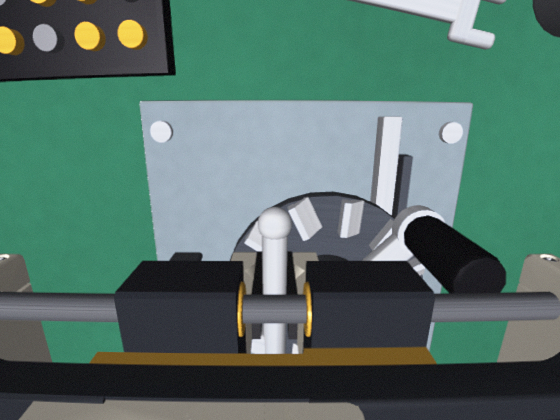

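```bash
python3 - <<'E'
from h import *
s=bot.read_state(); bot.move_gripper(30); pr('rel')
bot.line_to(s['tcp_pos']+[0,0,30],100)
bot.line_to(toW(p,(34,-40,190))[0],200); s=pr('up')
shot('wrist','w10.png'); V=wview(s)
for dz,n in ((0,'0'),(2,'l.03'),(9,'l.14')): print(n,proj('wrist',toW(p,[(34+dz/2,-68,95+dz),(34+dz/2,-7,95+dz)]),V).round(1))
for th in (1.43,1.5,1.57): 
    t=np.radians(140)+th
    print(th,proj('wrist',toW(p,(72*np.cos(t),72*np.sin(t),122)),V).round(1))
shot('scene','s10.png',(240,140,440,265),4)
a=cv2.imread('pics/w10.png')[90:300,180:420]; cv2.imwrite('pics/w10c.png',cv2.resize(a,None,fx=3.3,fy=2.8,interpolation=cv2.INTER_CUBIC))
print(proj('wrist',toW(p,(34,-68,95)),np.load('w1.npy')))
E
```

```text
rel t29.18 clampTCP [ 33.4 -36.1  76.7] F [ 0.2 -0.1 -0. ] w29.6
up t30.20 clampTCP [ 33.6 -40.1 189.7] F [-0.   0.6 -0.5] w29.8
0 [[273.7 182.3]
 [273.8 252.4]]
l.03 [[272.5 182.8]
 [272.6 253.4]]
l.14 [[267.9 184.7]
 [268.4 257. ]]
1.43 [[392.1 216.4]]
1.5 [[387.9 211.8]]
1.57 [[383.4 207.4]]
[[275.95195811 181.72685657]]
```

View pics/w10c.png

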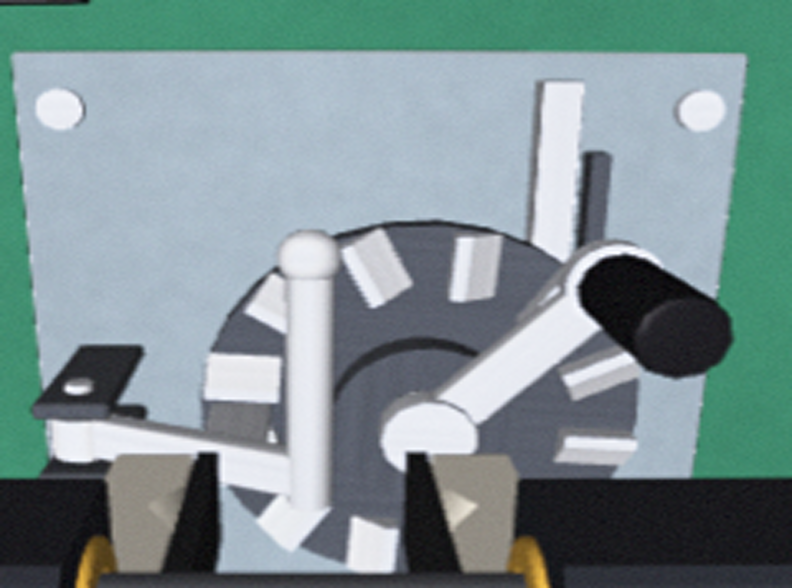

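View pics/s10.png

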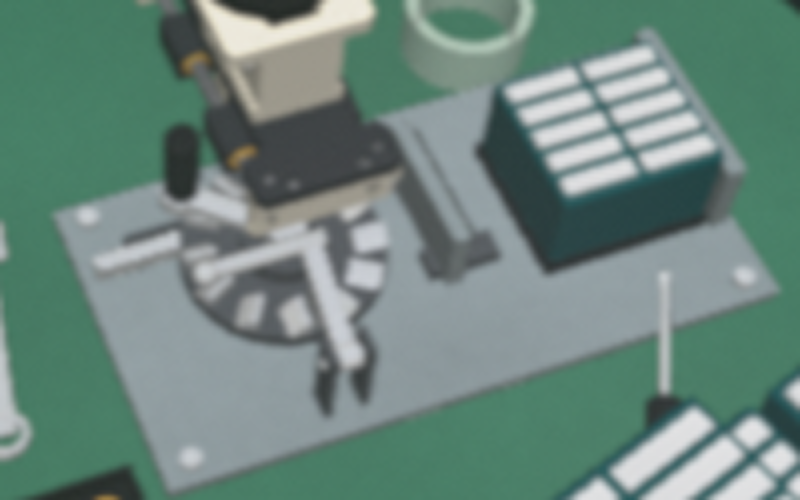

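```bash
cat >> h.py <<'E'
def tang(s,th):
    a=p[2]+np.radians(140)+th; return s['contact_force'][:2]@[-np.sin(a),np.cos(a)], s['contact_force'][:2]@[np.cos(a),np.sin(a)]
def thof(s):
    v=s['tcp_pos'][:2]-p[:2]; return (np.arctan2(v[1],v[0])-p[2]-np.radians(140))%(2*np.pi), np.hypot(*v)
E
python3 - <<'E'
from h import *
P,o=knob(1.505,190,r=71.5); bot.move_gripper(36); bot.move_ptp(P,o)
P,o=knob(1.505,78,r=71.5); bot.line_to(P+[0,0,50],200,o); bot.line_to(P,90); s=pr('down'); print(tang(s,1.5),thof(s))
bot.move_gripper(0,20); bot.pause(.2); s=pr('grip'); print(tang(s,1.5),thof(s))
for th in (1.515,1.525,1.535,1.545):
    P,o=knob(th,r=71.5); bot.line_to(P,12,o); bot.pause(.1); s=bot.read_state(); print(th,np.round(tang(s,th),1),np.round(thof(s),3),round(s['t'],2))
shot('wrist','w11.png')
E
```

```text
down t33.83 clampTCP [-49.  -51.3  78.6] F [ 0.7 -0.1 -1.1] w35.6
(np.float64(0.5518171528274167), np.float64(-0.3834275420089054)) (np.float64(1.506373209108494), np.float64(70.95935983126417))
grip t34.41 clampTCP [-49.2 -51.3  78.6] F [-3.7  0.8  5.9] w23.3
(np.float64(-3.2373547302526635), np.float64(1.9682216238452024)) (np.float64(1.5048816782795829), np.float64(71.11765135680183))
1.515 [-2.1  1.8] [ 1.514 71.094] 34.76
1.525 [-1.9  1. ] [ 1.525 71.124] 35.11
1.535 [-2.5  1.6] [ 1.535 71.117] 35.46
1.545 [-2.8  1.1] [ 1.544 71.105] 35.81
```

View pics/w11.png

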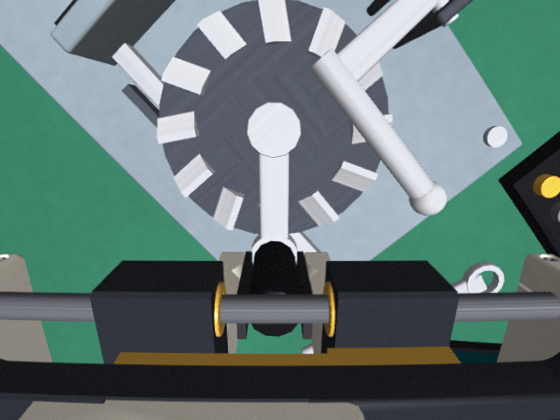

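```bash
python3 - <<'E'
from h import *
th=1.545
def rd():
    v=[]
    for _ in range(3): bot.pause(.04); v.append(tang(bot.read_state(),th)[0])
    return np.mean(v)
while th<1.64:
    th+=.006 
    P,o=knob(th,r=71.5); bot.line_to(P,10,o); f=rd(); s=bot.read_state(); print(round(th,3),round(f,1),np.round(thof(s),4),round(s['t'],2),flush=True)
    if f<-5.5: break
E
```

```text
1.551 -2.8 [ 1.5502 71.0909] 36.23
1.557 -2.4 [ 1.5566 71.0875] 36.61
1.563 -2.9 [ 1.5624 71.0786] 36.98
1.569 -3.5 [ 1.5671 71.1401] 37.36
1.575 -5.7 [ 1.5694 71.1104] 37.73
```

```bash
python3 - <<'E'
from h import *
th=1.575
def rd(n=4):
    v=[]
    for _ in range(n): bot.pause(.05); v.append(tang(bot.read_state(),th)[0])
    return np.mean(v)
while th<1.63:
    th+=.003
    P,o=knob(th,r=71.5); bot.line_to(P,8,o); f=rd(); s=bot.read_state(); print(round(th,3),round(f,1),np.round(thof(s),4),round(s['t'],2),flush=True)
    if f<-9.6: break
print('hold',rd(12)); s=pr()
shot('wrist','w12.png')
E
```

```text
1.578 -6.8 [ 1.5698 71.1107] 38.18
1.581 -8.0 [ 1.5706 71.1239] 38.63
1.584 -9.5 [ 1.571  71.0837] 39.08
1.587 -10.5 [ 1.5716 71.0549] 39.53
hold -10.906029656713331
 t40.13 clampTCP [-45.6 -54.5  78.6] F [-9.   6.9  9.6] w23.7
```

View pics/w12.png

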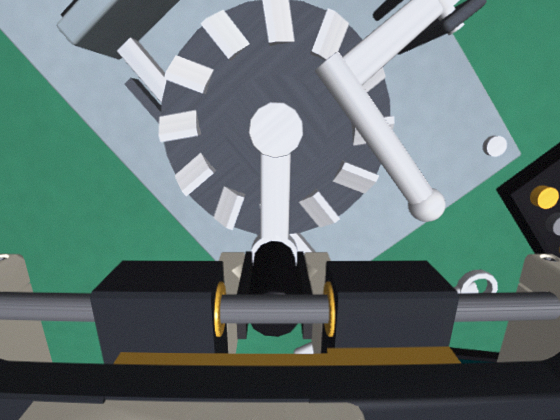

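```bash
python3 - <<'E'
from h import *
P,o=knob(1.576,r=71.5); bot.line_to(P,8,o); bot.pause(.15); s=bot.read_state(); print(tang(s,1.57),thof(s))
bot.move_gripper(40); s=pr('rel'); print(tang(s,1.57))
bot.line_to(s['tcp_pos']+[0,0,120],150)
bot.line_to(toW(p,(34,-40,200))[0],200,down(A0)); bot.pause(.2); s=pr('up')
shot('wrist','w13.png'); V=wview(s)
print(proj('wrist',toW(p,[(34,-68,95)]),V).round(1))
for th in (1.52,1.55,1.57,1.59): 
    t=np.radians(140)+th
    print(th,proj('wrist',toW(p,(72*np.cos(t),72*np.sin(t),122)),V).round(1))
a=cv2.imread('pics/w13.png')[90:300,180:420]; cv2.imwrite('pics/w13c.png',cv2.resize(a,None,fx=3.3,fy=2.8,interpolation=cv2.INTER_CUBIC))
shot('top','t13.png')
E
```

```text
(np.float64(-7.064126138139303), np.float64(0.5010102292194045)) (np.float64(1.56796470545995), np.float64(71.04276494021077))
rel t41.13 clampTCP [-45.7 -55.1  77.9] F [0.5 0.3 0.2] w40.1
(np.float64(0.19835549709326503), np.float64(-0.5955844005599477))
up t44.88 clampTCP [ 34.  -40.  200.1] F [-0.1 -0.2 -1. ] w39.9
[[274.3 179.5]]
1.52 [[382.7 206.4]]
1.55 [[380.8 204.6]]
1.57 [[379.5 203.4]]
1.59 [[378.2 202.2]]
```

View pics/w13c.png

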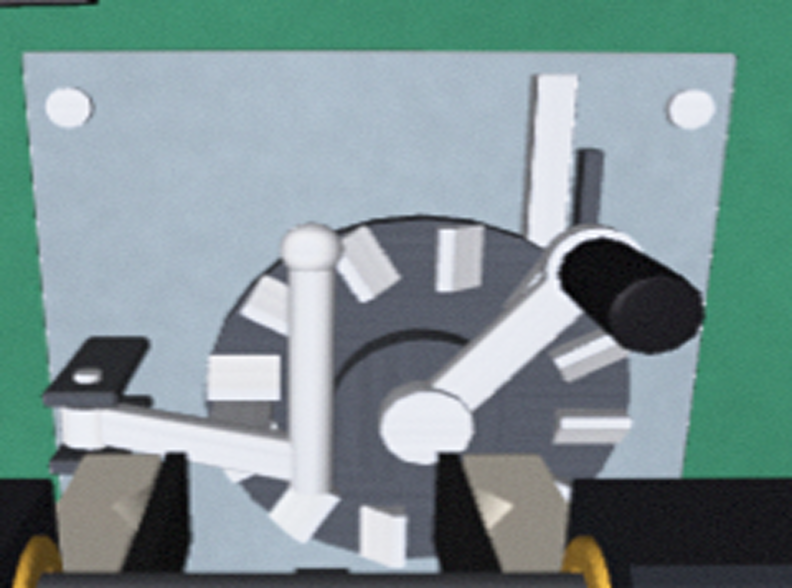

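View pics/t13.png

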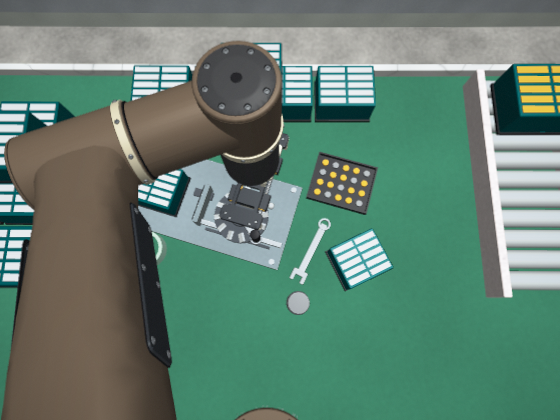

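```bash
python3 -c "
from plant import bot
bot.close_job(); print(bot.read_state()['t'])"
```

```text
the job is handed in; nothing more can be done
the job is handed in; nothing more can be done
```

The clamp is slackened by three teeth and handed in at about 45 s of the 72 s allowed, with the robot clear of everything.

- **Opening:** I lifted the pawl by its pin and left it tipped open. I then turned the crank back to about 1.50 rad, short of the third tooth.
- **Lowering the pawl:** I carried it down gripped the whole way, until contact at about 7 N. The wrist picture then showed the pin's end ball within about a pixel of its original seated place.
- **Leaning on the tooth:** I eased the crank on in small steps until it came up hard at about 1.57 rad. I held about 10.5–11 N for roughly 0.6 s, then eased back to about 7 N and let go.
- **Last checks:** The crank read about 1.57–1.58 rad in the last wrist picture. The pawl looked seated, and the bystanders in view had not moved. The wrapped block looked in place in an earlier scene picture. In the last one the arm partly hid it, along with the tape and the screwdriver.
- **Disagreements:** While lifting the pawl I felt up to about 13 N sideways at the pin, so my hinge estimate was about 1 mm off. I corrected the arc for the lowering. The gripper also met the seated pawl about 2 mm higher than when I first gripped it. I put this down to the pin shifting in the pads, because the picture and the pin's x position both matched a seated pawl.

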